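# Unclip the dimmer module from its rail

## Task

Take the grey dimmer module off its mounting rail and set it down gently, upright and wholly on the black tray. It is held down by a roller catch at each end; the two look alike, but one is sprung and lets its end snap up under a moderate pull, while the other is locked: feel which end gives, tip that end up first and then draw the module out from under the locked catch, without ever forcing the locked one. Leave the glue pot, the grey figure and the red doll where they stand.

Things in the scene. Friction and masses are not known exactly. Their poses are not given: they have to be found in the camera images.
- module: Grey plastic dimmer module, 0.21-0.42 kg. Origin: centre of its flat underside; x across its 42 mm width, y along, z up. Housing y -56 to 56, 46 mm high, a flat dial on top to 53. Grasp the flat upright sides near an end (y 33 to 53 either way). Skirts (18.5 to 33.5 mm out in y, both ways) reach 6 mm below the underside; set down, it stands on them, origin 6 mm over the surface.
- module_end_l (a point): Tip of the black foot at the module's y = +68 mm, 4 mm above the underside. Each foot is 22 mm wide, 8 mm high (z 0 to 8), sticks out from the housing's end (y 56) to y 68, its end rounded with radius 4 mm. The roller of a catch stands over it with about 1 mm of play.
- module_end_r (a point): The same foot tip at the module's other end, y = -68 mm.
- rail: Fixed wooden board with the rail, 150 (x) x 200 (y) x 10 mm. Origin: centre of its underside on the table; x along the rail, z up. Top of the steel rail (35 mm wide) at z = 24 mm: the module rests there at the start, centred, same axes within 2 mm. Two black brackets on the rail (x 23 to 31 mm both ways, y -26 to 26, up to z 70) cover the middle of its sides and keep it from sliding along x.
- catch_l (a point): Rest place of the roller's centre of the catch at the board's y = +66 mm, z = 37.5. A catch: two steel cheeks, 34 mm over all in x, 41.5 mm high, a white roller of 10 mm diameter between them (axis along x) that overhangs the foot by 7 mm. Which of the two catches is sprung and which is locked differs from run to run and cannot be seen.
- catch_r (a point): The same for the catch at y = -66 mm. The sprung one holds with 5 to 9 N at a grip near that end, weight besides, and lets go when the end has risen about 10 mm. At the locked end the pull passes 15 N within 4 mm; about 30 N bends it. With the sprung end 30 mm up (tilt 0.24 rad about the locked foot) the module can be drawn 14 mm lengthwise away from the locked catch, then lifted.
- catch_locked (a joint): Sideways shift in m of the locked catch along the y axis of the board (0 at rest; more than 0.45 mm either way means that it was forced and bent). It does not tell at which end it stands.
- tray: The fixed flat black tray, 250 mm (x) by 340 mm (y) floor, its floor 6 mm above its origin, with a thin low rim; origin: centre of its underside on the table.
- glue_pot: White glue pot with an orange cap, 62 mm wide, 118 mm tall, loose, standing beside the board; origin: centre of its underside.
- figure_a: Grey primed figure, 78 mm wide, 135 mm tall, loose, standing behind the board; origin: centre of its underside.
- red_doll: Doll with a white head and a red body, 72 mm wide, 118 mm tall, loose, standing behind the gap between board and tray; origin: centre of its underside.

How it is judged (in metres and radians):
On the way:
1. the module is lifted clear of the rail (z of module in the frame of rail above 0.042 m), for 0.1 s.
At the end, for the whole second after the job is handed in: The module stands upright (within 0.1 rad) and at rest on the floor of the black tray, both its feet over the tray (within 125 mm of the tray's centre in x and 170 mm in y), let go (x of module_end_l in the frame of tray between -0.125 and 0.125 m and x of module_end_r in the frame of tray between -0.125 and 0.125 m and y of module_end_l in the frame of tray between -0.17 and 0.17 m and y of module_end_r in the frame of tray between -0.17 and 0.17 m and z of module in the frame of tray between 0.008 and 0.017 m and angle between module's own z axis and vertical below 0.1 rad and linear speed of module below 0.02 m/s); the robot touches nothing.
It fails at once if the locked catch is forced (bent by more than 0.45 mm, about 30 N) (value of joint catch_locked above 0.00045 m or value of joint catch_locked below -0.00045 m).
It fails at once if the module is dropped or slammed on the tray (more than 45 N) (contact force between module and tray above 45 N).
It fails at once if a bystander (glue pot, grey figure or red doll) is moved by more than 20 mm (distance of any of glue_pot, figure_a, red_doll from where it was at the start of the episode above 0.02 m).
It also fails if it takes over 72 s, if anything falls off the work surface, if the arm or the gripper's body presses on something with over 40 N, if the wrist force passes 120 N, or if a joint passes its speed limit or range.

## Robot

A 6-joint arm with a two-finger parallel gripper is mounted at the origin on the work surface; the furniture and walls round the work are solid. World frame = base frame: x ahead of the robot, y to its left, z up, the work surface at z = 0. Lengths are in mm, angles in rad, forces in N, time in s.
With the tool pointing down it reaches from about 375 to 900 mm from the base axis. Payload 3.1 kg.
Tool frame: the origin (TCP) lies at the very end of the fingers, on their centre line; the grasp point (between the pads) lies 19 mm behind it; z points along the fingers, y is the line along which they close (so a half turn about z gives the same grasp; the last joint's range is limited). The gripper opens to 87 mm and grips with 3 to 60 N. Pads are 19 mm wide; open, the fingers measure 117 mm over their backs; the gripper's body (75 mm by 190 mm) begins 51 mm behind the grasp point.
Start: joints at [0.96, 0.527, 1.433, -0, 1.181, -0.178], TCP at [262.092, 567.366, 222.548] pointing down, gripper open.
Joint ranges: [-3.08, 3.08], [-0.75, 2.2], [0.22, 2.44], [-1.43, 4.57], [0, 2.65], [-2.85, 2.85]. Speed limits (rad/s): [2.79, 2.79, 3.14, 3.14, 3.14, 3.14].

## Interface

Orientations are given as a unit quaternion [x, y, z, w].
In Python, from rig import r gives the robot as it stands.
- The arm moves only by the shell command python3 jog.py FILE [FORCE], which reads ROWS from the file FILE. ROWS is 1 to 8 rows, parted by a bar, with the numbers parted by spaces; each row has 7 numbers: dx, dy, dz in cm, then a rotation vector rx, ry, rz in rad, then the finger opening in mm; each row is the pose to reach, as a shift and turn from the pose commanded when the command began, along the tool's axes at that moment; what a row does not reach only later rows make up. A row lasts 1/12 s, in which the tool goes at most 41.7 mm and 0.125 rad, less where a joint would pass 70% of its speed; a pose out of reach is approached as far as the arm can. The fingers move at their own pace and stop on an object; FORCE is the grip in N (left out, the last holds). Time passes only in rows, so rows that do not move let the fingers close. It prints the time, the measured TCP pose, the force, the opening and the grip force at its end. Input that does not fit is refused with a message, and nothing moves.
- r.read_state(): the state, without advancing time (a new reading comes with each control period).
- r.grab_frame(name): name is "scene" or "top" or "wrist"; returns the picture (480x640x3 uint8, blue, green, red); there is no depth.
- r.camera_params(name): a dict with "fx", "fy", "cx", "cy" (pixels), "R" (3x3) and "t" (3): a world point X has camera coordinates R X + t. Camera axes: x right, y down, z forward; pixel columns grow to the right and rows downward; lengths in mm; the calibration is good to about 2 mm. A picture is of the moment at which its call begins: read the wrist's pose just before it. camera_params takes no time and is no camera call; for the wrist camera it gives the pose at the moment of the call.
- r.finish_job(): hands the job in; it is judged then, once.
The state is a dict: "time": time; "qpos": joint angles; "qd": joint speeds; "effort": joint torques, N m; "position": TCP position; "eef_rot": TCP orientation; "ft_force": force on the tool from outside, world axes, zero at the start; "torque": the same for the moment, N m; "width": finger opening in mm; "gripper_force": force on a finger pad.
Only numpy, scipy, OpenCV 4.12 (cv2) and the standard library are available. Lean on these libraries where they do the work, as an engineer would, in place of code of your own. Each camera call takes 0.05 s, during which the arm holds its last target. There are 200 camera calls.

## Working session

There is one attempt and no reset: what is moved stays moved. The work goes in short steps, Python scripts to look and compute and a shell command to move; the robot and the scene stay as the last step left them, time stands still between calls to the robot, and variables do not carry over. Pictures are saved under pics/ and viewed, at most 10 in all, crops included, and the job is handed in when it is done.

```bash
ls; mkdir -p pics
python3 - <<'E'
from rig import r
import cv2,numpy as np
for n in("scene","top"):
    cv2.imwrite(f"pics/{n}0.png",r.grab_frame(n)); 
    p=r.camera_params(n);print(n,{k:np.round(v,3).tolist() for k,v in p.items()})
s=r.read_state();print(s)
E
```

```text
jog.py
pics
rig.py
scene {'fx': 589.249, 'fy': 589.249, 'cx': 329.338, 'cy': 239.543, 'R': [[0.683, -0.731, -0.001], [-0.306, -0.285, -0.908], [0.664, 0.62, -0.418]], 't': [-329.206, 265.578, 830.324]}
top {'fx': 494.533, 'fy': 494.533, 'cx': 315.685, 'cy': 247.46, 'R': [[0.103, -0.995, -0.001], [-0.973, -0.1, -0.21], [0.209, 0.023, -0.978]], 't': [79.472, 594.54, 1294.567]}
{'time': 0.1, 'qpos': array([ 9.59471489e-01,  5.28416729e-01,  1.43380134e+00, -3.35776224e-05,
        1.18140442e+00, -1.78465023e-01]), 'qd': array([ 0.0013791 , -0.00277396, -0.0026585 ,  0.0005492 , -0.00052084,
        0.00134388]), 'effort': array([ 3.70605821e-04, -4.40983486e+01, -1.77149749e+01,  6.34960597e-02,
        5.33981505e-02, -5.01389650e-05]), 'position': array([261.73359431, 566.80805061, 221.63411229]), 'eef_rot': array([ 2.14737845e-01,  9.76671197e-01, -9.42777198e-04, -3.76118652e-04]), 'ft_force': array([-0.39333658,  0.63885825,  0.14486013]), 'torque': array([0.01655521, 0.02172168, 0.01338542]), 'gripper_force': 0.0, 'width': 87.0237711624247}
```

View pics/scene0.png

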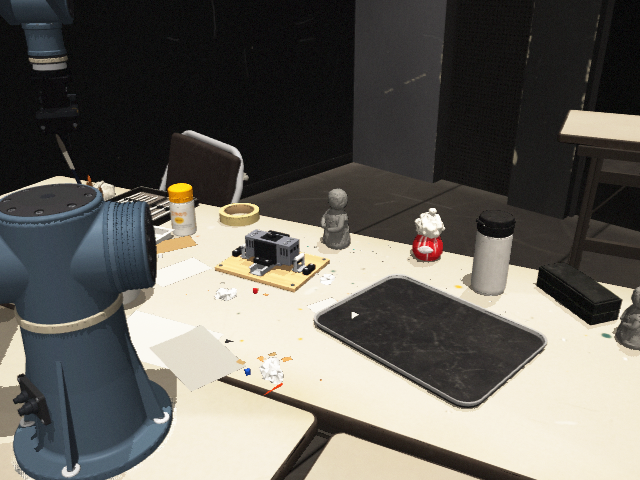

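View pics/top0.png

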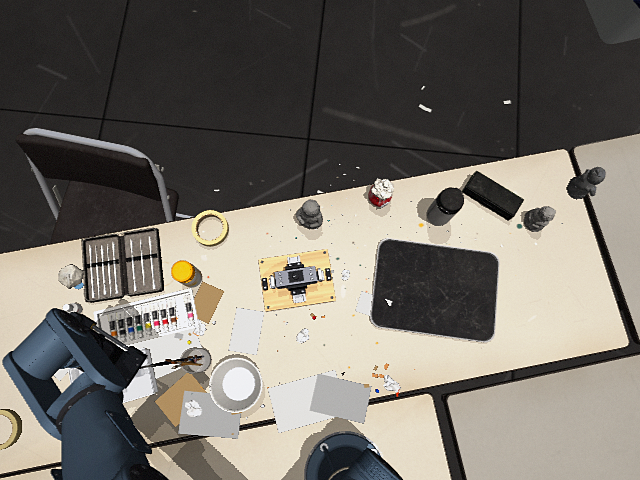

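The top view shows the board at about (297,280) with the module lengthwise left-right. The tray is at (435,290), the glue pot at (183,271), the figure at (309,215) and the doll at (381,194). Next I'll measure the board, the tray and the bystanders.

```bash
cat > h.py <<'E'
import numpy as np,cv2
from scipy.spatial.transform import Rotation as Rot
from rig import r
def ray(p,uv,z):
    R=np.array(p["R"]);t=np.array(p["t"]);c=-R.T@t
    d=R.T@np.array([(uv[0]-p["cx"])/p["fx"],(uv[1]-p["cy"])/p["fy"],1])
    return c+d*(z-c[2])/d[2]
def proj(p,X):
    q=np.array(p["R"])@X+np.array(p["t"]);return np.array([p["fx"]*q[0]/q[2]+p["cx"],p["fy"]*q[1]/q[2]+p["cy"]])
E
python3 - <<'E'
from h import *
im=cv2.imread("pics/top0.png");p=r.camera_params("top")
def rect(mask,x0,y0,x1,y1,z,name):
    m=np.zeros_like(mask);m[y0:y1,x0:x1]=mask[y0:y1,x0:x1]
    cs,_=cv2.findContours(m,cv2.RETR_EXTERNAL,cv2.CHAIN_APPROX_NONE);c=max(cs,key=cv2.contourArea)
    pts=np.array([ray(p,q,z)[:2] for q in c[:,0]],np.float32)
    q=cv2.minAreaRect(pts);b=cv2.boxPoints(q);print(name,cv2.contourArea(c),np.round(q[0],1),np.round(q[1],1),q[2]);return q
hsv=cv2.cvtColor(im,cv2.COLOR_BGR2HSV)
print(hsv[303,300],hsv[260,265],hsv[330,280])
wood=cv2.inRange(hsv,(10,75,120),(30,255,255))
rect(wood,252,240,342,318,10,"board")
dark=cv2.inRange(hsv,(0,0,0),(180,255,110))
rect(dark,366,232,505,346,8,"tray")
rect(cv2.inRange(hsv,(8,180,120),(30,255,255)),165,255,200,290,118,"cap")
for n,uv in(("fig",(311,225)),("doll",(382,205))):print(n,ray(p,uv,10))
cv2.imwrite("pics/topc.png",cv2.resize(im[235:325,240:360],(800,600),interpolation=cv2.INTER_CUBIC))
E
```

```text
[ 19 116 243] [ 24  83 243] [ 22  32 233]
board 3439.5 [498.1 185.7] [149.9 200.5] 14.645715713500977
tray 10406.5 [ 511.6 -204.3] [339.6 250.1] 87.943115234375
cap 342.5 [472.2 478.8] [56.7 52.2] 8.905959129333496
fig [659.13601661 161.54237558  10.        ]
doll [740.03346646 -37.6048261   10.        ]
```

View pics/topc.png

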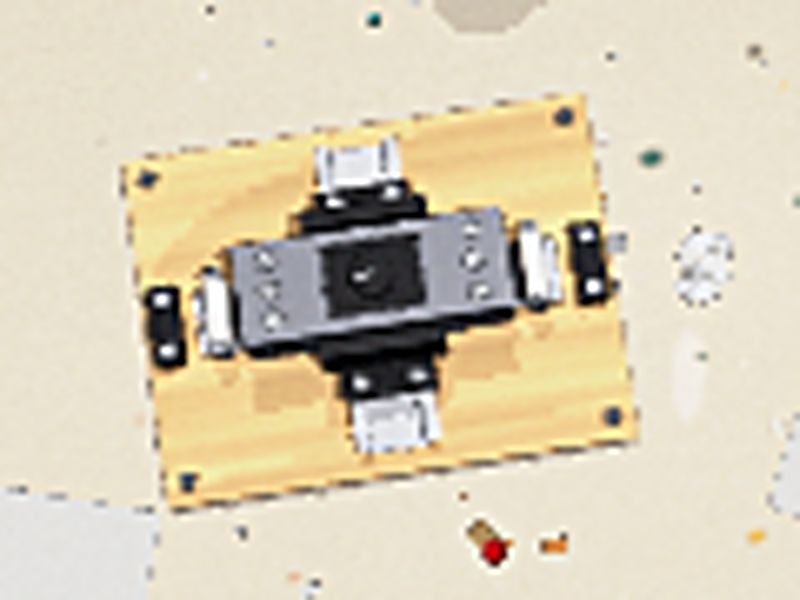

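The measured board comes out at 150×200 mm and the tray at 340×250 mm, so both fits look good. In the crop the module sits between two black brackets, with white rollers at about (215,310) and (540,265). Next I'll move above the module and look with the wrist camera.

```bash
cat >> h.py <<'E'
A=np.deg2rad(14.65);BX=np.array([np.cos(A),np.sin(A),0]);BY=np.array([-np.sin(A),np.cos(A),0]);BO=np.array([498.1,185.7,0])
Z=np.array([0,0,1.])
def B(x,y,z):return BO+x*BX+y*BY+z*Z
# tool down, tool y along BX -> tool x = y cross z = BX x (-Z) = BY
R0=np.column_stack([BY,BX,-Z])
def rel(T,RT=R0):
    s=r.read_state();R=Rot.from_quat(s["eef_rot"]).as_matrix()
    return np.round(R.T@(np.asarray(T)-s["position"]),1),np.round(Rot.from_matrix(R.T@RT).as_rotvec(),3)
def st():
    s=r.read_state();P=s["position"]-BO
    print("t",round(s["time"],2),"board xyz",np.round([P@BX,P@BY,P[2]],1),"F",np.round(s["ft_force"],1),"w",round(s["width"],1),"g",round(s["gripper_force"],1),"q",np.round(s["qpos"],2))
E
python3 -c "
from h import *
print(rel(B(0,0,210)))"
```

```text
(array([-374.4, -246.8,   12. ]), array([-0.002,  0.001,  0.882]))
```
rotation convention: "shift and turn ... along the tool's axes" ok.

The manual's scale: shifts go in cm. Converting my numbers, -374 mm is -37.4, -247 mm is -24.7.

```bash
echo '-18.7 -12.3 0.6 0 0 0.44 87 | -18.7 -12.3 0.6 0 0 0.44 87 | -18.7 -12.3 0.6 0 0 0.44 87 | -18.7 -12.3 0.6 0 0 0.44 87 | -37.4 -24.7 1.2 0 0 0.882 87 | -37.4 -24.7 1.2 0 0 0.882 87 | -37.4 -24.7 1.2 0 0 0.882 87 | -37.4 -24.7 1.2 0 0 0.882 87' > mv.in && python3 jog.py mv.in 40; python3 -c "
from h import *
st();print(rel(B(0,0,210)))"
```

```text
time: 0.77
position: [438.0, 282.2, 213.3]
eef_rot: [0.613, 0.79, -0.0, -0.0]
ft_force: [0.6, 0.9, -0.3]
width: 86.8
gripper_force: 0.0
t 0.77 board xyz [-33.8 108.6 213.3] F [ 0.6  0.9 -0.3] w 86.8 g 0.0 q [0.36 0.4  1.7  0.   1.04 0.11]
(array([-108.4,   34.3,    3.3]), array([-0.001, -0.   , -0.005]))
```

Converted, -108 mm is -10.8, 34 mm is 3.4.

```bash
echo '-10.8 3.4 0.3 0 0 0 87 | -10.8 3.4 0.3 0 0 0 87 | -10.8 3.4 0.3 0 0 0 87 | -10.8 3.4 0.3 0 0 0 87 | -10.8 3.4 0.3 0 0 0 87' > mv.in && python3 jog.py mv.in | head -2
python3 - <<'E'
from h import *
st()
p=r.camera_params("wrist");im=r.grab_frame("wrist")
cv2.imwrite("pics/w1.png",im)
np.savez("w1.npz",**p)
for X in [(0,0,70),(21,56,70),(-21,56,70),(21,-56,70),(-21,-56,70),(0,66,37.5),(0,-66,37.5)]:print(X,proj(p,B(*X)).round(1))
E
```

```text
time: 1.18
position: [498.4, 186.7, 210.2]
t 1.18 board xyz [  0.6   0.9 210.2] F [ 0.2 -0.2  0.3] w 86.9 g 0.0 q [ 0.15  0.42  1.68  0.    1.05 -0.1 ]
(0, 0, 70) [321.7 225.7]
(21, 56, 70) [351.8 146.8]
(-21, 56, 70) [291.  147.1]
(21, -56, 70) [349.6 297. ]
(-21, -56, 70) [294.5 297.2]
(0, 66, 37.5) [321.4 130.7]
(0, -66, 37.5) [322.1 292.6]
```

View pics/w1.png

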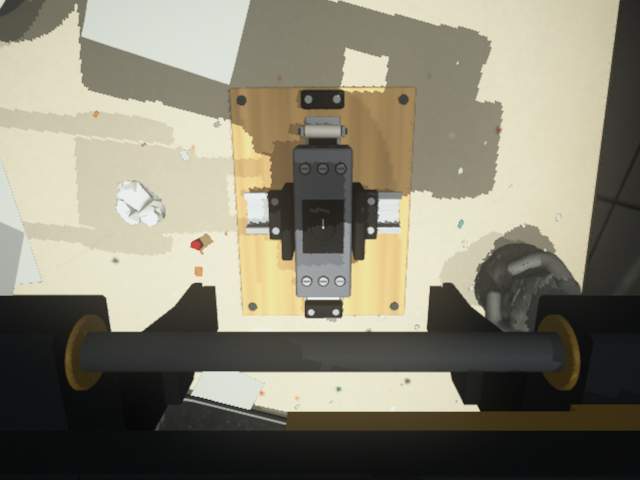

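The wrist view shows the module's top corners at about (294,148), (352,148), (296,296) and (350,296). That is within 1–2 px of prediction, with an x offset of about +1 mm. The figure is to the right, with its left edge near (477,290). I'll test the +y end first.

Run:
```python
from h import *
p=dict(np.load("w1.npz"))
for z in(30,60,100):
    P=ray(p,(477,290),z)-BO;print(z,P@BX,P@BY)
print(rel(B(1,43,100)),rel(B(1,43,28)))
```

```text
30 132.86482348997959 -67.21585064219504
60 121.31218864935212 -54.75497781546728
100 105.90867552851547 -38.140480713163605
(array([ 40.7,   1.2, 110.2]), array([-0.002, -0.001, -0.001])) (array([ 40.6,   1.3, 182.2]), array([-0.002, -0.001, -0.001]))
```

```bash
echo '4.1 0.1 2 0 0 0 87 | 4.1 0.1 6 0 0 0 87 | 4.1 0.1 10 0 0 0 87 | 4.1 0.1 13.5 0 0 0 87 | 4.1 0.1 16 0 0 0 87 | 4.1 0.1 17.5 0 0 0 87 | 4.1 0.1 18.2 0 0 0 87 | 4.1 0.1 18.2 0 0 0 87' > mv.in && python3 jog.py mv.in; python3 -c "
from h import *
st()"
```

```text
time: 1.9
position: [486.3, 229.1, 27.1]
eef_rot: [0.61, 0.792, -0.001, -0.001]
ft_force: [0.0, 0.0, -0.5]
width: 86.9
gripper_force: 0.0
t 1.9 board xyz [-0.4 45.  27.1] F [ 0.   0.  -0.5] w 86.9 g 0.0 q [ 0.23  0.72  1.79  0.    0.64 -0.03]
```

```bash
echo '-0.15 0.1 0 0 0 0 87 | -0.15 0.1 0 0 0 0 60 | -0.15 0.1 0 0 0 0 45 | -0.15 0.1 0 0 0 0 38 | -0.15 0.1 0 0 0 0 38 | -0.15 0.1 0 0 0 0 38 | -0.15 0.1 0 0 0 0 38 | -0.15 0.1 0 0 0 0 38' > mv.in && python3 jog.py mv.in 40; python3 -c "
from h import *
st()"
```

```text
time: 2.57
position: [489.9, 226.9, 28.8]
eef_rot: [0.611, 0.792, 0.0, 0.0]
ft_force: [1.1, 0.8, -0.3]
width: 48.2
gripper_force: 0.0
t 2.57 board xyz [ 2.4 42.  28.8] F [ 1.1  0.8 -0.3] w 48.2 g 0.0 q [ 0.23  0.72  1.79  0.    0.64 -0.03]
```

```bash
echo '0 0 0 0 0 0 38 | 0 0 0 0 0 0 38 | 0 0 0 0 0 0 38 | 0 0 0 0 0 0 38 | 0 0 0 0 0 0 38 | 0 0 0 0 0 0 38' > mv.in && python3 jog.py mv.in; python3 -c "
from h import *
st()"
```

```text
time: 3.07
position: [489.2, 226.9, 28.6]
eef_rot: [0.611, 0.792, -0.0, -0.0]
ft_force: [-2.8, -0.4, 2.7]
width: 42.0
gripper_force: 39.9
t 3.07 board xyz [ 1.8 42.1 28.6] F [-2.8 -0.4  2.7] w 42.0 g 39.9 q [ 0.23  0.72  1.79  0.    0.64 -0.03]
```

```bash
for i in 1; do echo '0 0 -0.07 0 0.006 0 38 | 0 0 -0.15 0 0.013 0 38 | 0 0 -0.15 0 0.013 0 38' > mv.in && python3 jog.py mv.in; done; python3 -c "
from h import *
st()"
```

```text
time: 3.32
position: [489.6, 226.6, 29.5]
eef_rot: [0.611, 0.791, 0.004, -0.006]
ft_force: [0.2, -0.3, -4.7]
width: 42.0
gripper_force: 39.9
t 3.32 board xyz [ 2.2 41.7 29.5] F [ 0.2 -0.3 -4.7] w 42.0 g 39.9 q [ 0.22  0.72  1.79  0.02  0.64 -0.06]
```

```bash
echo '0 0 -0.05 0 0.005 0 38 | 0 0 -0.1 0 0.009 0 38 | 0 0 -0.1 0 0.009 0 38' > mv.in && python3 jog.py mv.in; python3 -c "
from h import *
st()"
```

```text
time: 3.57
position: [489.7, 226.3, 30.6]
eef_rot: [0.611, 0.792, 0.006, -0.009]
ft_force: [0.2, -2.3, -8.0]
width: 42.0
gripper_force: 39.9
t 3.57 board xyz [ 2.1 41.5 30.6] F [ 0.2 -2.3 -8. ] w 42.0 g 39.9 q [ 0.21  0.71  1.79  0.04  0.64 -0.07]
```

Converted, -0.8 mm is -0.08, -0.4 mm is -0.04.

```bash
echo '0 0 -0.04 0 0.004 0 38 | 0 0 -0.08 0 0.007 0 38 | 0 0 -0.08 0 0.007 0 38' > mv.in && python3 jog.py mv.in; python3 -c "
from h import *
st()"
```

```text
time: 3.82
position: [489.7, 226.4, 31.8]
eef_rot: [0.611, 0.792, 0.008, -0.012]
ft_force: [0.5, -4.5, -8.0]
width: 41.4
gripper_force: 39.8
t 3.82 board xyz [ 2.2 41.5 31.8] F [ 0.5 -4.5 -8. ] w 41.4 g 39.8 q [ 0.21  0.71  1.79  0.05  0.64 -0.09]
```

Converted, -0.8 mm is -0.08, -0.4 mm is -0.04.

```bash
echo '0 0 -0.04 0 0.004 0 38 | 0 0 -0.08 0 0.007 0 38 | 0 0 -0.08 0 0.007 0 38' > mv.in && python3 jog.py mv.in; python3 -c "
from h import *
st()"
```

```text
time: 4.07
position: [489.7, 226.4, 32.8]
eef_rot: [0.611, 0.792, 0.011, -0.014]
ft_force: [1.1, -5.1, -7.9]
width: 41.5
gripper_force: 39.8
t 4.07 board xyz [ 2.2 41.5 32.8] F [ 1.1 -5.1 -7.9] w 41.5 g 39.8 q [ 0.21  0.71  1.79  0.06  0.64 -0.1 ]
```

It has risen 4 mm with the pull steady at 8 N, so the +y end is the sprung one. I'll keep tipping.

```bash
echo '0 0 -0.1 0 0.009 0 38 | 0 0 -0.2 0 0.018 0 38 | 0 0 -0.3 0 0.027 0 38 | 0 0 -0.4 0 0.036 0 38' > mv.in && python3 jog.py mv.in; python3 -c "
from h import *
st()"
```

```text
time: 4.4
position: [489.8, 226.2, 37.1]
eef_rot: [0.61, 0.791, 0.022, -0.028]
ft_force: [0.1, -6.6, -5.2]
width: 41.8
gripper_force: 39.8
t 4.4 board xyz [ 2.2 41.3 37.1] F [ 0.1 -6.6 -5.2] w 41.8 g 39.8 q [ 0.18  0.7   1.79  0.12  0.66 -0.17]
```

Converted, -4 mm is -0.4, -3 mm is -0.3.

```bash
echo '0 0 -0.1 0 0.009 0 38 | 0 0 -0.2 0 0.018 0 38 | 0 0 -0.3 0 0.027 0 38 | 0 0 -0.4 0 0.036 0 38' > mv.in && python3 jog.py mv.in; python3 -c "
from h import *
st()"
```

```text
time: 4.73
position: [489.8, 226.4, 41.4]
eef_rot: [0.61, 0.79, 0.033, -0.043]
ft_force: [-1.4, -4.6, -1.7]
width: 41.7
gripper_force: 39.8
t 4.73 board xyz [ 2.3 41.5 41.4] F [-1.4 -4.6 -1.7] w 41.7 g 39.8 q [ 0.16  0.69  1.8   0.18  0.67 -0.23]
```

```bash
cat >> h.py <<'E'
def tilt(th,draw=0,up=0):
    y=-68+110*np.cos(th)+draw*np.cos(th);z=28.6+110*np.sin(th)+draw*np.sin(th)+up
    return B(2.2,y,z),Rot.from_rotvec(th*BX).as_matrix()@R0
E
python3 -c "
from h import *
s=r.read_state();print(Rot.from_matrix(R0.T@Rot.from_quat(s['eef_rot']).as_matrix()).as_rotvec())
for th in(.18,.25):print(rel(*tilt(th)))"
```

```text
[-0.00016524  0.10878231 -0.00051764]
(array([-0.5, -0.1, -7. ]), array([0.   , 0.071, 0.001]))
(array([ -1.3,  -0.1, -14.6]), array([0.   , 0.141, 0.001]))
```

```bash
echo '0 0 -0.23 0 0.023 0 38 | -0.02 0 -0.46 0 0.046 0 38 | -0.05 0 -0.7 0 0.07 0 38 | -0.07 0 -0.95 0 0.094 0 38 | -0.1 0 -1.2 0 0.118 0 38 | -0.13 0 -1.46 0 0.141 0 38 | -0.13 0 -1.46 0 0.141 0 38' > mv.in && python3 jog.py mv.in; python3 -c "
from h import *
st();print(rel(*tilt(.25,16)),rel(*tilt(.25,16,45)))"
```

```text
time: 5.32
position: [490.3, 225.6, 56.0]
eef_rot: [0.607, 0.784, 0.078, -0.1]
ft_force: [-1.3, 5.3, -4.7]
width: 42.0
gripper_force: 42.8
t 5.32 board xyz [ 2.6 40.6 56. ] F [-1.3  5.3 -4.7] w 42.0 g 42.8 q [ 0.08  0.68  1.8   0.38  0.74 -0.46]
(array([14. , -0.4, -0.2]), array([ 0.001, -0.004, -0.003])) (array([ 25.3,  -0.4, -43.8]), array([ 0.001, -0.004, -0.003]))
```

```bash
echo '0.2 0 0 0 0 0 38 | 0.4 0 0 0 0 0 38 | 0.6 0 0 0 0 0 38 | 0.6 0 0 0 0 0 38' > mv.in && python3 jog.py mv.in; python3 -c "
from h import *
st()"
```

```text
time: 5.65
position: [489.5, 230.0, 57.0]
eef_rot: [0.606, 0.786, 0.076, -0.098]
ft_force: [0.4, 0.5, -4.3]
width: 42.1
gripper_force: 39.9
t 5.65 board xyz [ 2.9 45.  57. ] F [ 0.4  0.5 -4.3] w 42.1 g 39.9 q [ 0.09  0.68  1.8   0.37  0.74 -0.45]
```

```bash
echo '0.3 0 0 0 0 0 38 | 0.6 0 0 0 0 0 38 | 0.9 0 0 0 0 0 38 | 1 0 0 0 0 0 38 | 1 0 0 0 0 0 38' > mv.in && python3 jog.py mv.in
python3 - <<'E'
from h import *
st()
cv2.imwrite("pics/s2.png",cv2.resize(r.grab_frame("scene")[170:320,190:390],(800,600),interpolation=cv2.INTER_CUBIC))
E
```

```text
time: 6.07
position: [486.6, 239.1, 59.1]
eef_rot: [0.606, 0.786, 0.076, -0.098]
ft_force: [-0.3, -0.5, -4.4]
width: 41.9
gripper_force: 39.9
t 6.07 board xyz [ 2.4 54.6 59.1] F [-0.3 -0.5 -4.4] w 41.9 g 39.9 q [ 0.11  0.67  1.8   0.37  0.74 -0.43]
```

View pics/s2.png

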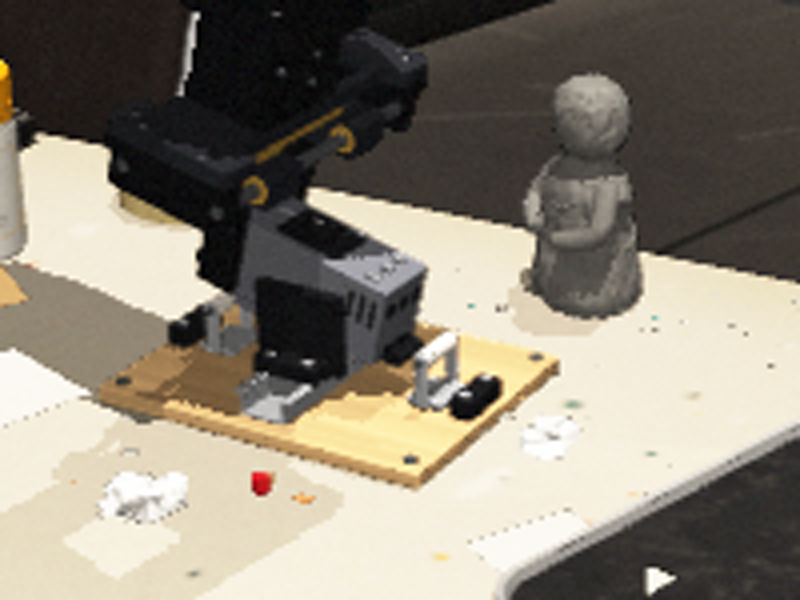

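The picture shows the locked catch's roller at about (435,350) and the free foot at (405,350), so the foot is clear. Force shows only the weight, about 4.4 N. I'll lift straight up and then level.

Converted, -35 mm is -3.5, 13 mm is 1.3.

```bash
echo '0.2 0 -0.8 0 0 0 38 | 0.5 0 -2 0 0 0 38 | 0.9 0 -3.5 0 0 0 38 | 1.3 0 -5 0 0 0 38 | 1.7 0 -6.5 0 0 0 38 | 1.9 0 -7.3 0 0 0 38 | 1.9 0 -7.3 0 -0.12 0 38 | 1.9 0 -7.3 0 -0.24 0 38' > mv.in && python3 jog.py mv.in; python3 -c "
from h import *
st();M=np.array([511.6,-204.3,0])+42*BY;print(rel(M+130*Z), rel(M+40*Z),rel(M+17*Z))"
```

```text
time: 6.78
position: [488.3, 237.2, 135.8]
eef_rot: [0.613, 0.79, 0.003, -0.001]
ft_force: [-0.4, 0.2, -4.2]
width: 41.6
gripper_force: 39.9
t 6.78 board xyz [  3.5  52.3 135.8] F [-0.4  0.2 -4.2] w 41.6 g 39.9 q [ 0.24  0.54  1.72  0.01  0.88 -0.01]
(array([-391.5,  -87.1,    4. ]), array([ 0.003, -0.004, -0.005])) (array([-391.9,  -87.4,   94. ]), array([ 0.003, -0.004, -0.005])) (array([-391.9,  -87.5,  117. ]), array([ 0.003, -0.004, -0.005]))
```

```bash
echo '-1.5 -0.3 0 0 0 0 38 | -4 -0.9 0 0 0 0 38 | -6.8 -1.5 0 0 0 0 38 | -9.6 -2.1 0 0 0 0 38 | -12.4 -2.8 0 0 0 0 38 | -15.2 -3.4 0 0 0 0 38 | -18 -4 0 0 0 0 38 | -20.8 -4.6 0 0 0 0 38' > mv.in && python3 jog.py mv.in && echo '-2.8 -0.6 0 0 0 0 38 | -5.6 -1.2 0 0 0 0 38 | -8.4 -1.9 0 0 0 0 38 | -11.2 -2.5 0 0 0 0 38 | -14 -3.1 0 0 0 0 38 | -16.5 -3.7 0 0 0 0 38 | -18 -4.1 0 0 0 0 38 | -18.3 -4.1 0 0 0 0 38' > mv.in && python3 jog.py mv.in
python3 - <<'E'
from h import *
st();M=np.array([511.6,-204.3,0])+42*BY;print(rel(M+35*Z),rel(M+17*Z))
cv2.imwrite("pics/s3.png",r.grab_frame("scene"))
E
```

```text
time: 7.45
position: [494.2, 25.1, 132.7]
eef_rot: [0.611, 0.791, 0.003, -0.004]
ft_force: [0.4, -0.2, -3.8]
width: 41.9
gripper_force: 39.9
time: 8.12
position: [501.8, -164.5, 131.1]
eef_rot: [0.613, 0.79, 0.003, -0.003]
ft_force: [-0.2, 0.7, -3.3]
width: 41.6
gripper_force: 39.9
t 8.12 board xyz [ -85.  -339.7  131.1] F [-0.2  0.7 -3.3] w 41.6 g 39.9 q [-0.53  0.53  1.76  0.01  0.85 -0.79]
(array([ 0.3, -0.6, 96.1]), array([ 0.001, -0.007, -0.004])) (array([  0.2,  -0.6, 114.1]), array([ 0.001, -0.007, -0.004]))
```

View pics/s3.png

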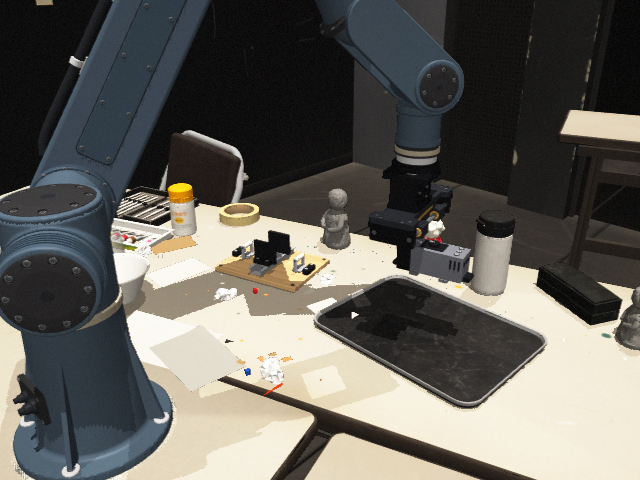

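The module is held level over the tray, seen at about (440,262), and the bystanders have not moved. I'll lower it.

Converted, 84 mm is 8.4, 103 mm is 10.3.

```bash
echo '0 0 1 0 0 0 38 | 0 0 2.8 0 0 0 38 | 0 0 4.8 0 0 0 38 | 0 0 6.8 0 0 0 38 | 0 0 8.4 0 -0.003 0 38 | 0 0 9.5 0 -0.006 0 38 | 0 0 10.1 0 -0.006 0 38 | 0 0 10.3 0 -0.006 0 38' > mv.in && python3 jog.py mv.in; echo '0 0 0.1 0 0 0 38 | 0 0 0.3 0 0 0 38 | 0 0 0.5 0 0 0 38 | 0 0 0.65 0 0 0 38 | 0 0 0.65 0 0 0 38' > mv.in && python3 jog.py mv.in; python3 -c "
from h import *
st()"
```

```text
time: 8.83
position: [500.1, -158.3, 26.5]
eef_rot: [0.61, 0.792, 0.001, -0.003]
ft_force: [-0.4, 0.4, -4.7]
width: 41.8
gripper_force: 39.9
time: 9.25
position: [501.3, -160.3, 21.6]
eef_rot: [0.611, 0.792, 0.001, -0.001]
ft_force: [0.3, -0.3, -4.3]
width: 41.7
gripper_force: 39.9
t 9.25 board xyz [ -84.4 -335.6   21.6] F [ 0.3 -0.3 -4.3] w 41.7 g 39.9 q [-0.52  0.72  1.82  0.    0.6  -0.78]
```

Converted, 2.4 mm is 0.24, 1.6 mm is 0.16.

```bash
echo '0 0 0.08 0 0 0 38 | 0 0 0.16 0 0 0 38 | 0 0 0.24 0 0 0 38 | 0 0 0.24 0 0 0 38' > mv.in && python3 jog.py mv.in; echo '0 0 0.05 0 0 0 38 | 0 0 0.1 0 0 0 38 | 0 0 0.15 0 0 0 38 | 0 0 0.15 0 0 0 38' > mv.in && python3 jog.py mv.in
```

```text
time: 9.58
position: [501.2, -160.3, 19.0]
eef_rot: [0.611, 0.792, 0.001, -0.001]
ft_force: [0.5, 0.1, -4.1]
width: 41.8
gripper_force: 39.9
time: 9.92
position: [501.1, -160.2, 17.4]
eef_rot: [0.611, 0.792, 0.001, -0.001]
ft_force: [-0.0, -0.6, -4.1]
width: 42.0
gripper_force: 39.9
```

Converted, 0.8 mm is 0.08, 0.4 mm is 0.04.

```bash
echo '0 0 0.04 0 0 0 38 | 0 0 0.08 0 0 0 38 | 0 0 0.08 0 0 0 38' > mv.in && python3 jog.py mv.in; echo '0 0 0.03 0 0 0 38 | 0 0 0.06 0 0 0 38 | 0 0 0.06 0 0 0 38' > mv.in && python3 jog.py mv.in |head -4
```

```text
time: 10.17
position: [501.2, -160.2, 16.9]
eef_rot: [0.611, 0.792, 0.001, -0.001]
ft_force: [-1.0, 0.4, -3.5]
width: 41.8
gripper_force: 39.9
time: 10.42
position: [501.2, -160.1, 16.6]
eef_rot: [0.611, 0.792, 0.001, -0.001]
ft_force: [-1.8, 1.8, 3.0]
```

It has touched down with about 7 N on the tray. I'll ease the grip and then release.

```bash
echo '0 0 0 0 0 0 38 | 0 0 0 0 0 0 38 | 0 0 0 0 0 0 38' > mv.in && python3 jog.py mv.in 4; echo '0 0 0 0 0 0 50 | 0 0 0 0 0 0 60 | 0 0 0 0 0 0 70 | 0 0 0 0 0 0 80 | 0 0 0 0 0 0 80 | 0 0 0 0 0 0 80 | 0 0 0 0 0 0 80' > mv.in && python3 jog.py mv.in
```

```text
time: 10.67
position: [501.2, -160.2, 16.5]
eef_rot: [0.611, 0.792, 0.001, -0.001]
ft_force: [-1.2, 2.2, 5.5]
width: 42.6
gripper_force: 4.0
time: 11.25
position: [501.2, -160.3, 16.1]
eef_rot: [0.611, 0.792, 0.001, -0.001]
ft_force: [0.5, 0.3, -0.2]
width: 77.3
gripper_force: 0.0
```

Converted, -160 mm is -16, -140 mm is -14.

```bash
echo '0 0 -1 0 0 0 80 | 0 0 -3 0 0 0 80 | 0 0 -6 0 0 0 80 | 0 0 -10 0 0 0 80 | 0 0 -14 0 0 0 80 | 4 0 -16 0 0 0 80 | 8 0 -16 0 0 0 80 | 11.5 0 -16 0 0 0 80' > mv.in && python3 jog.py mv.in|head -2
python3 - <<'E'
from h import *
st();p=r.camera_params("top");im=r.grab_frame("top");cv2.imwrite("pics/t4.png",cv2.resize(np.hstack([im[150:360,270:520]]),(700,588)))
cv2.imwrite("pics/s4.png",r.grab_frame("scene")[180:420,230:560])
E
```

```text
time: 11.92
position: [472.5, -48.6, 179.1]
t 11.92 board xyz [ -84.  -220.2  179.1] F [-1.2  0.8 -0.5] w 80.0 g 0.0 q [-0.34  0.39  1.85  0.    0.9  -0.6 ]
```

View pics/t4.png

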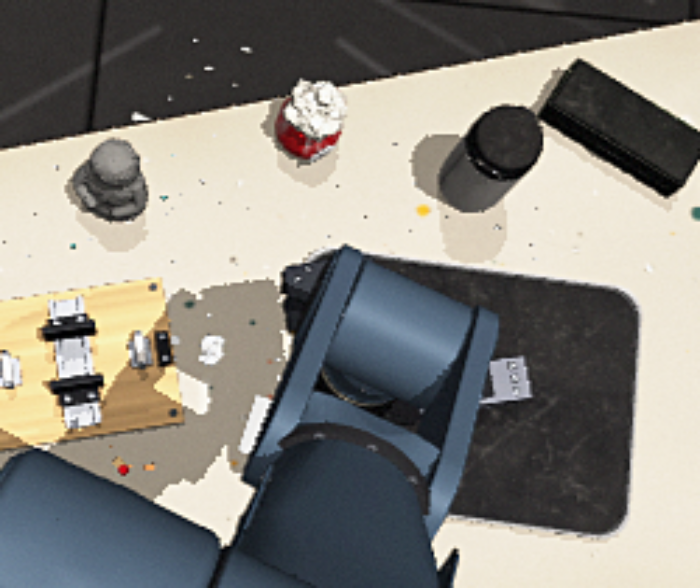

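View pics/s4.png

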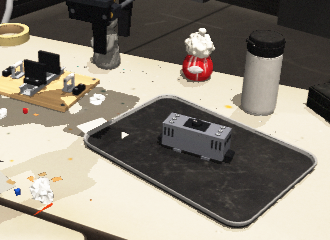

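The module stands upright near the tray's centre, at about (197,138) in the scene crop. The arm is clear of everything and the bystanders are in place.

```bash
python3 -c "
from rig import r
print(r.finish_job())"
```

```text
the job is handed in; nothing more can be done
None
```

The dimmer module came off by its sprung (+y) end and now stands upright near the centre of the black tray; the pull never passed about 9 N, the bystanders look unmoved, and the job is handed in, though no verdict was returned.

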